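# Button the green flag onto the culture station's T-stud

## Task

The cultures are ready: fix the green flag on the blue dock so that it cannot lift off, and leave the orange flag where it lies. Tilt the green flag, hook the low end of its eye under one end of the stud's T-head and push it on towards the stem, so that the eye's high end clears the head's other end; then lay the flag level on the base and let go.

Things in the scene. Friction and masses are not known exactly. Their poses are not given: they have to be found in the camera images.
- green_grip (a point): Centre of the upright handle (fin 50 mm long in x, 12 thick in y, 60 tall) on the green flag, a rigid plate of some 100 g in plastic, 152 x 58 mm, 6 mm thick, with an eye. It lies handle up on the table. This point is 36 mm above the plate's underside, 80 mm in +x from the eye's centre. Axes: x from eye to handle, z up. Pinch the fin across its thickness.
- green_eye (a point): Centre of the green flag's eye, a hole 60 mm long (x) and 36 wide (y), at half the plate's thickness (3 mm above its underside). Plate borders: 12 mm at the eye's -x end, 11 mm at its sides; at the +x end the plate runs on 80 mm under the handle, whose fin begins 25 mm from the eye. Axes as green_grip.
- dock: Fixed blue base 180 x 100 mm, 10 mm thick, with an upright steel T-stud at its centre: stem 10 mm diameter; head a bar 72 mm long (x), 14 wide (y), 8 thick, underside 44 mm and top 52 mm above the table, both ends alike. Longer than the eye: a level plate cannot pass; tilted about 30 degrees it can. Origin: on the stem's axis, at the table; x along the bar, z up.
- orange_flag: Bystander flag of the same shape, in orange, lying on the table handle up; must stay where it is. Origin: eye centre, on its underside; x from eye to handle, z up.
Mind the look-alikes: they are no part of the job. Of the things shaped like the part that bears green_grip, the green one is meant.

How it is judged:
By the outcome, as a careful person would: the job done as asked, in the order asked, and still so for the second after the job is handed in, with the robot touching nothing.
It also fails if it takes over 45 s, if anything falls off the work surface, if the arm or the gripper's body presses on something with over 40 N, if the wrist force passes 120 N, or if a joint passes its speed limit or range.

## Robot

A 6-joint arm with a two-finger parallel gripper is mounted at the origin on the work surface. World frame = base frame: x ahead of the robot, y to its left, z up, the work surface at z = 0. Lengths are in m, angles in rad, forces in N, time in s.
With the tool pointing down it reaches from about 0.35 to 0.775 m from the base axis. Payload 5.5 kg.
Tool frame: the origin (TCP) lies at the very end of the fingers, on their centre line; the grasp point (between the pads) lies 19 mm behind it; z points along the fingers, y is the line along which they close (so a half turn about z gives the same grasp; the last joint's range is limited). The gripper opens to 85 mm and grips with 20 to 120 N. Pads are 22 mm wide; open, the fingers measure 114 mm over their backs; the gripper's body (76 mm by 85 mm) begins 54 mm behind the grasp point. The pads swing forward as they close: fully open they stand 13 mm farther back than shut.
Start: joints at [0.99, 0.313, 0.046, 1.304, 0, 1.431], TCP at [0.245, 0.52, 0.231] pointing down, gripper open.
Joint ranges: [-2.76, 2.76], [-0.86, 1.69], [-1.03, 1.26], [-2.2, 2.34], [-1.47, 1.5], [-3.14, 3.14]. Speed limits (rad/s): [2.57, 2.57, 3.14, 3.14, 3.14, 3.14].

## Interface

Orientations are given as a unit quaternion [w, x, y, z].
In Python, from workcell import env gives the robot as it stands. The module is installed in compiled form; this text tells all that it offers.
- The arm moves only by the tool jog_arm, never from a script. Its argument "rows" is a list of rows, each a list of 6 numbers: the shift along the world's x, y, z in units of 40 mm (1.0 is 40 mm), then the turn, a rotation vector about the world's x, y, z in units of 6 degrees (1.0 is 6 degrees). In form: [[x, y, z, wx, wy, wz], ...]. A call has 1 to 12 rows; each row is the pose to reach, as a shift and turn from the pose commanded when the call began; what a row does not reach only later rows make up. A row lasts 1/12 s, in which the tool goes at most 41.7 mm and 7.16 degrees, less where a joint would pass 70% of its speed; a pose out of reach is approached as far as the arm can. A call with a gripper value outside its range is refused whole. "jaw" is the gripper command: -1 is fully open, 1 is shut, values between are in proportion, set as the call begins (left out, the last holds). The fingers move at their own pace and stop on an object; "force" is the grip in N (left out, the last holds). Time passes only in rows, so rows that repeat a pose let the fingers close. It gives the time, the measured TCP pose, the force, the opening and the grip force at its end, in the units of the state.
- env.get_state(): the state, without advancing time (a new reading comes with each control period).
- env.read_camera(name): name is "scene" or "top"; returns a dict with "pixels" (384x512x3 uint8, red, green, blue), "mtx" (3x3 intrinsics, pixels), "cam_to_world" (4x4, takes a point from camera to world coordinates). Camera axes: x right, y up, looking along -z (the intrinsics and any distortion apply to the point x, -y, -z); pixel columns grow to the right and rows downward; lengths in m; the calibration is good to about 2 mm. A picture is of the moment at which its call begins. There is no depth.
- env.hand_in(): hands the job in; it is judged then, once.
The state is a dict: "clock": time; "joint_pos": joint angles; "qvel": joint speeds; "tau": joint torques, N m; "tcp_pos": TCP position; "orientation": TCP orientation; "wrist_force": force on the tool from outside, world axes, zero at the start; "ft_torque": the same for the moment, N m; "finger_gap": finger opening in m; "grip_force": force on a finger pad.
Only numpy, scipy, OpenCV 4.12 (cv2) and the standard library are available. Lean on these libraries where they do the work, as an engineer would, in place of code of your own. Each camera call takes 0.05 s, during which the arm holds its last target. There are 200 camera calls.

## Working session

There is one attempt and no reset: what is moved stays moved. The work goes in short steps, Python scripts to look and compute and a tool call to move; the robot and the scene stay as the last step left them, time stands still between calls to the robot, and variables do not carry over. Pictures are saved under pics/ and viewed, at most 10 in all, crops included, and the job is handed in when it is done.

Besides the shell and the picture viewer there is one more tool, called as name(argument=value, ...) on one line, values as JSON. jog_arm: Moves the arm, as the interface text tells. Its arguments: {"type":"object","properties":{"rows":{"type":"array","items":{"type":"array","items":{"type":"number"}}},"jaw":{"type":"number"},"force":{"type":"number"}},"required":["rows"]}

```bash
mkdir -p pics; cat > h.py <<'E'
import numpy as np, cv2
from workcell import env
def cam(n):
    c=env.read_camera(n); return c['pixels'],np.array(c['mtx']),np.array(c['cam_to_world'])
def ray(K,T,uv,z):
    d=np.array([(uv[0]-K[0,2])/K[0,0],-(uv[1]-K[1,2])/K[1,1],-1.])
    d=T[:3,:3]@d; o=T[:3,3]; return o+d*(z-o[2])/d[2]
E
python3 - <<'E'
from h import *
ims=[]
for n in('top','scene'):
    p,K,T=cam(n); cv2.imwrite(f'pics/{n}0.png',p[:,:,::-1]); print(n,K.round(1).tolist(),T.round(3).tolist()); ims.append(p)
s=env.get_state(); print({k:np.round(v,3).tolist() for k,v in s.items()})
E
```

```text
top [[460.4, 0.0, 261.1], [0.0, 460.4, 190.5], [0.0, 0.0, 1.0]] [[0.026, 0.994, -0.11, 0.344], [-1.0, 0.026, -0.004, -0.051], [-0.001, 0.11, 0.994, 1.082], [0.0, 0.0, 0.0, 1.0]]
scene [[424.3, 0.0, 267.0], [0.0, 424.3, 191.0], [0.0, 0.0, 1.0]] [[0.534, -0.698, 0.476, 0.907], [0.845, 0.431, -0.316, -0.347], [0.015, 0.571, 0.821, 0.803], [0.0, 0.0, 0.0, 1.0]]
{'clock': 0.1, 'joint_pos': [0.99, 0.314, 0.045, 1.304, 0.0, 1.431], 'qvel': [0.003, -0.003, 0.003, -0.0, -0.001, -0.0], 'tau': [0.003, -48.173, 29.924, 0.013, -0.0, -0.0], 'tcp_pos': [0.245, 0.52, 0.231], 'orientation': [-0.0, 0.219, 0.976, -0.001], 'wrist_force': [0.032, 0.148, 0.597], 'ft_torque': [0.009, -0.035, 0.01], 'grip_force': 0.0, 'finger_gap': 0.085}
```

View pics/top0.png

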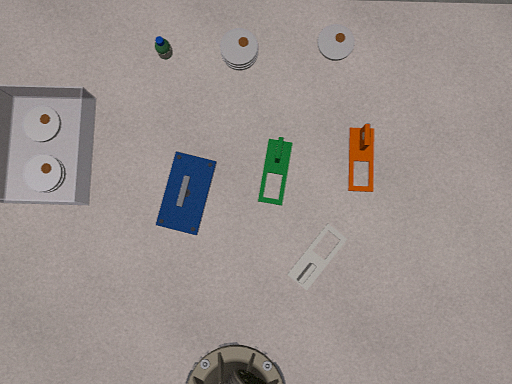

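View pics/scene0.png

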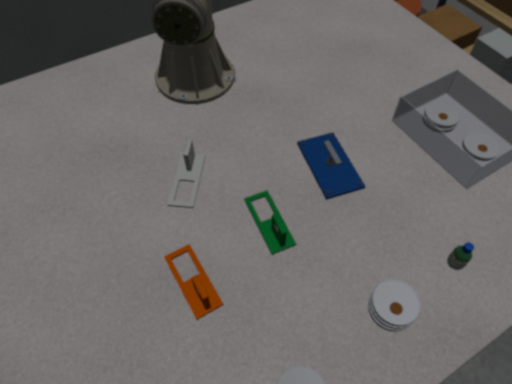

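Top view: green flag with its eye at about (272,186) and fin at (279,150), handle pointing away from the robot. The dock is at (186,193) with its bar along a similar direction. The orange flag is at (361,160) and a white look-alike at (317,256).

```bash
cat > m.py <<'E'
from h import *
def big(m):
    cs,hi=cv2.findContours(m.astype(np.uint8),cv2.RETR_CCOMP,cv2.CHAIN_APPROX_NONE)
    i=max((k for k in range(len(cs)) if hi[0][k][3]<0),key=lambda k:cv2.contourArea(cs[k]))
    ho=[cs[k] for k in range(len(cs)) if hi[0][k][3]==i]
    return cs[i],(max(ho,key=cv2.contourArea) if ho else None)
def fit(c,K,T,z):
    P=np.array([ray(K,T,p[0],z)[:2] for p in c],np.float32)*1000
    (x,y),(w,h),a=cv2.minAreaRect(P)
    if w<h: w,h,a=h,w,a+90
    return np.round([x,y,w,h,(a+90)%180-90],1)
if __name__=='__main__':
  for n in('top','scene'):
    p,K,T=cam(n); hsv=cv2.cvtColor(p,cv2.COLOR_RGB2HSV); H,S,V=cv2.split(hsv)
    g=(H>50)&(H<80)&(S>120)&(V>50); b=(H>100)&(H<120)&(S>120)
    for nm,m,z,zi in(('green',g,.006,.004),('blue',b,.01,.048)):
        if nm=='green':m=m&True
        o,i=big(m); print(n,nm,'outer',fit(o,K,T,z),'hole',None if i is None else fit(i,K,T,zi))
E
python3 m.py
```

```text
top green outer [513.5 -78.4 159.9  55.6  -8.4] hole [476.  -72.7  64.5  42.6  -8.2]
top blue outer [453.1 129.7 178.5  98.2 -12.7] hole [452.9 126.4  76.3  28.1 -12.3]
scene green outer [512.9 -78.2 149.4  55.   -8.2] hole [478.2 -73.3  66.2  42.7  -9.7]
scene blue outer [457.6 128.2 177.3  96.6 -12.5] hole [455.7 131.6  81.6  37.7 -30.1]
```

jog_arm(rows=[[7.8, -15.1, -2.5, 0, 0, 2.83], [7.8, -15.1, -2.5, 0, 0, 2.83], [7.8, -15.1, -2.5, 0, 0, 2.83], [7.8, -15.1, -2.5, 0, 0, 2.83], [7.8, -15.1, -2.5, 0, 0, 2.83], [7.8, -15.1, -2.5, 0, 0, 2.83], [7.8, -15.1, -2.5, 0, 0, 2.83], [7.8, -15.1, -2.5, 0, 0, 2.83], [7.8, -15.1, -2.5, 0, 0, 2.83], [7.8, -15.1, -2.5, 0, 0, 2.83], [7.8, -15.1, -2.5, 0, 0, 2.83], [7.8, -15.1, -2.5, 0, 0, 2.83]], jaw=-1, force=70)

```text
clock: 1.2
tcp_pos: [0.471, 0.0823, 0.159]
orientation: [0.0, 0.072, 0.997, 0.0]
wrist_force: [0.6, 0.4, -0.4]
finger_gap: 0.0855
grip_force: 0.0
```

jog_arm(rows=[[2.15, -4.17, -0.7, 0, 0, 0], [2.15, -4.17, -0.7, 0, 0, 0], [2.15, -4.17, -0.7, 0, 0, 0], [2.15, -4.17, -0.7, 0, 0, 0], [2.15, -4.17, -0.7, 0, 0, 0], [2.15, -4.17, -0.7, 0, 0, 0], [2.15, -4.17, -0.7, 0, 0, 0]])

```text
clock: 1.78
tcp_pos: [0.5564, -0.0837, 0.1303]
orientation: [-0.001, 0.073, 0.997, 0.0]
wrist_force: [0.4, 0.5, 0.5]
finger_gap: 0.0855
grip_force: 0.0
```

```bash
python3 - <<'E'
from h import *
a=[]
for n,(u,v) in(('top',(275,170)),('scene',(270,220))):
    p,K,T=cam(n); a.append(cv2.resize(p[v-75:v+75,u-75:u+75,::-1],(400,400),interpolation=cv2.INTER_CUBIC))
cv2.imwrite('pics/a.png',np.hstack(a)); print(env.get_state()['tcp_pos'])
E
```

```text
[ 0.55575742 -0.08184619  0.13092773]
```

View pics/a.png

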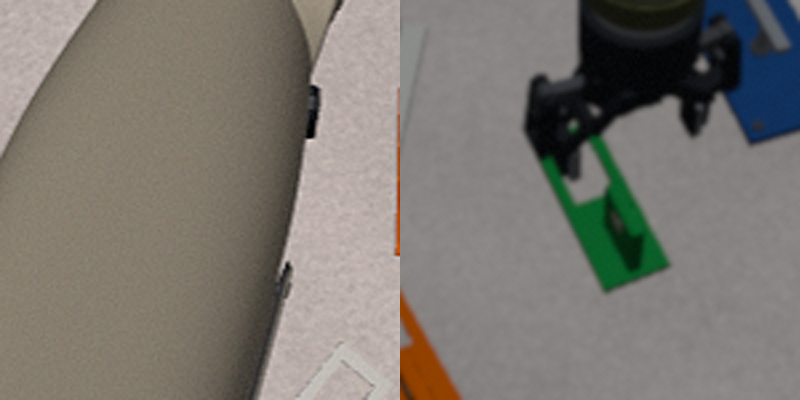

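The right crop shows the gripper above and behind the fin (about 620,225), with its fingers either side of the fin's line. The arm hides the flag from the top camera. Next I descend and grip.

jog_arm(rows=[[0, 0, -1, 0, 0, 0], [0, 0, -2, 0, 0, 0], [0, 0, -2.5, 0, 0, 0], [0, 0, -2.8, 0, 0, 0], [0, 0, -2.8, 0, 0, 0], [0, 0, -2.8, 0, 0, 0]])

```text
clock: 2.38
tcp_pos: [0.5557, -0.081, 0.0192]
orientation: [-0.001, 0.071, 0.997, 0.0]
wrist_force: [0.3, -0.4, 1.2]
finger_gap: 0.0854
grip_force: 0.0
```

jog_arm(rows=[[0, 0, 0, 0, 0, 0], [0, 0, 0, 0, 0, 0], [0, 0, 0, 0, 0, 0], [0, 0, 0, 0, 0, 0], [0, 0, 0, 0, 0, 0], [0, 0, 0, 0, 0, 0], [0, 0, 0, 0, 0, 0], [0, 0, 0, 0, 0, 0], [0, 0, 0, 0, 0, 0], [0, 0, 0, 0, 0, 0]], jaw=1, force=70)

```text
clock: 3.22
tcp_pos: [0.557, -0.0828, 0.0197]
orientation: [0.001, 0.072, 0.997, -0.0]
wrist_force: [-0.3, -0.9, 4.9]
finger_gap: 0.011
grip_force: 68.7
```

```bash
python3 - <<'E'
from scipy.spatial.transform import Rotation as R
import numpy as np
a=np.radians(12.6); y=np.array([np.sin(a),np.cos(a),0])
print((R.from_rotvec(-np.radians(30)*y)*R.from_euler('z',-4.3,degrees=True)).as_rotvec(degrees=True)/6, y)
E
```

```text
[-0.90709596 -4.91820065 -0.70021514] [0.21814324 0.97591676 0.        ]
```

jog_arm(rows=[[0, 0, 1, 0, 0, 0], [0, 0, 2, 0, 0, 0], [0, 0, 3, 0, 0, 0], [0, 0, 4.3, 0, 0, 0], [0, 0, 4.3, 0, 0, 0], [0, 0, 4.3, 0, 0, 0]])

```text
clock: 3.72
tcp_pos: [0.5588, -0.0832, 0.1951]
orientation: [0.004, 0.072, 0.997, -0.001]
wrist_force: [-0.0, 0.3, -1.7]
finger_gap: 0.0113
grip_force: 68.2
```

jog_arm(rows=[[-1.62, 5.13, 0, -0.91, -4.92, -0.7], [-1.62, 5.13, 0, -0.91, -4.92, -0.7], [-1.62, 5.13, 0, -0.91, -4.92, -0.7], [-1.62, 5.13, 0, -0.91, -4.92, -0.7], [-1.62, 5.13, 0, -0.91, -4.92, -0.7], [-1.62, 5.13, 0, -0.91, -4.92, -0.7], [-1.62, 5.13, 0, -0.91, -4.92, -0.7], [-1.62, 5.13, 0, -0.91, -4.92, -0.7], [-1.62, 5.13, 0, -0.91, -4.92, -0.7], [-1.62, 5.13, 0, -0.91, -4.92, -0.7]])

```text
clock: 4.55
tcp_pos: [0.4929, 0.1212, 0.191]
orientation: [0.257, 0.107, 0.96, -0.029]
wrist_force: [0.2, -0.6, 0.1]
finger_gap: 0.011
grip_force: 68.5
```

```bash
python3 - <<'E'
from h import *
from scipy.spatial.transform import Rotation as R
a=[]
for n,(u,v) in(('top',(200,180)),('scene',(320,170))):
    p,K,T=cam(n); a.append(cv2.resize(p[v-75:v+75,u-75:u+75,::-1],(400,400),interpolation=cv2.INTER_CUBIC))
cv2.imwrite('pics/b.png',np.hstack(a))
s=[env.get_state() for _ in range(1)][0]; q=np.array(s['orientation']); print(s['tcp_pos'],R.from_quat(np.r_[q[1:],q[0]]).as_matrix().round(3))
E
```

```text
[0.49280625 0.12108199 0.19110069] [[-0.845  0.221  0.487]
 [ 0.191  0.975 -0.111]
 [-0.5   -0.001 -0.866]]
```

View pics/b.png

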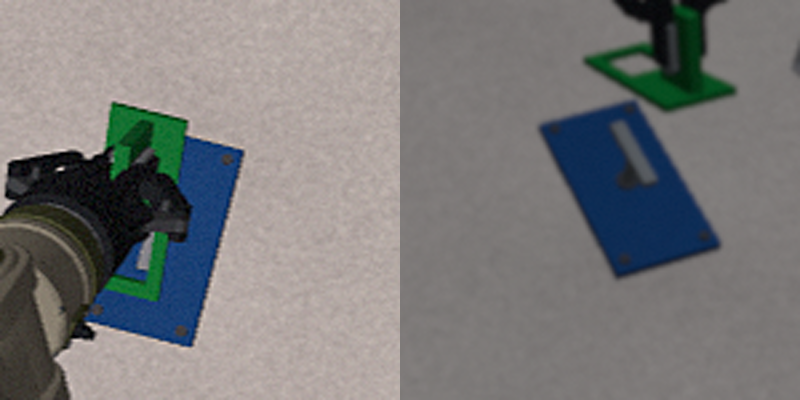

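Top crop: the tilted flag sits over the dock with its low end towards the robot, low right corner (157,300), and the bar visible through the eye at (146,250). Scene crop: low end at (585,60), bar centred at (633,153). I'll triangulate these points as a check.

```bash
python3 - <<'E'
from h import *
pt,Kt,Tt=cam('top');ps,Ks,Ts=cam('scene')
def P(K,T):
    F=np.diag([1,-1,-1.]); W=np.linalg.inv(T)[:3]; return K@F@W
pairs={'low':((157,300),(185,60)),'high':((187,122),(268,108)),}
a=np.radians(-12.6); ex=np.array([np.cos(a),np.sin(a)]); ey=np.array([-ex[1],ex[0]])
def dk(X): d=X[:2]*1000-[455.3,129]; return np.round([d@ex,d@ey,X[2]*1000],1)
def tri(u,v):
    X=cv2.triangulatePoints(P(Kt,Tt),P(Ks,Ts),np.float64(u).reshape(2,1),np.float64(v).reshape(2,1))[:,0];return X[:3]/X[3]
for k,(t,s) in pairs.items():
    print(k,dk(tri(np.array(t)*.375+[125,105],np.array(s)*.375+[245,95])))
print('bar',dk(tri((182.7,191.3),np.array((233,153))*.375+[245,95])))
# bar mask
for n,p,K,T in(('top',pt,Kt,Tt),('scene',ps,Ks,Ts)):
    hsv=cv2.cvtColor(p,cv2.COLOR_RGB2HSV); 
    m=((hsv[...,1]<60)&(hsv[...,2]>70)).astype(np.uint8)
    b=((hsv[...,0]>100)&(hsv[...,0]<120)&(hsv[...,1]>120)).astype(np.uint8)
    nl,lab,st,ce=cv2.connectedComponentsWithStats(m)
    for i in range(1,nl):
        if 15<st[i,4]<400 and abs(ce[i]-[[182,195],[330,152]][n=='scene']).max()<20: print(n,st[i],ce[i],dk(ray(K,T,ce[i],.052)))
    o=cv2.findContours(b,0,1)[0]; o=max(o,key=cv2.contourArea)
    c=[ray(K,T,q,.01) for q in cv2.boxPoints(cv2.minAreaRect(o))]
E
```

```text
low [-60.  -27.  112.8]
high [ 71.7 -27.5 190. ]
bar [-2.8  2.7 43.8]
top [176 192   7  14  49] [179.18367347 199.48979592] [-23.6   2.5  52. ]
scene [324 141  17  23 119] [332.12605042 151.78151261] [ 1.7  0.7 52. ]
```

jog_arm(rows=[[0, 0, -0.6, 0, 0, 0], [0, 0, -1.2, 0, 0, 0], [0, 0, -1.7, 0, 0, 0], [0, 0, -2.0, 0, 0, 0], [0, 0, -2.22, 0, 0, 0], [0, 0, -2.22, 0, 0, 0], [0, 0, -2.22, 0, 0, 0]])

```text
clock: 5.33
tcp_pos: [0.4917, 0.122, 0.102]
orientation: [0.257, 0.106, 0.96, -0.029]
wrist_force: [-0.3, -0.8, -0.1]
finger_gap: 0.0111
grip_force: 68.5
```

```bash
python3 - <<'E'
from h import *
a=[]
for n,(u,v) in(('top',(200,180)),('scene',(320,170))):
    p,K,T=cam(n); a.append(cv2.resize(p[v-60:v+60,u-60:u+60,::-1],(400,400),interpolation=cv2.INTER_CUBIC))
cv2.imwrite('pics/c.png',np.hstack(a))
print(env.get_state()['tcp_pos'],env.get_state()['wrist_force'])
E
```

```text
[0.49270755 0.12245389 0.1033546 ] [-0.74297397  0.69060012 -1.66067045]
```

View pics/c.png

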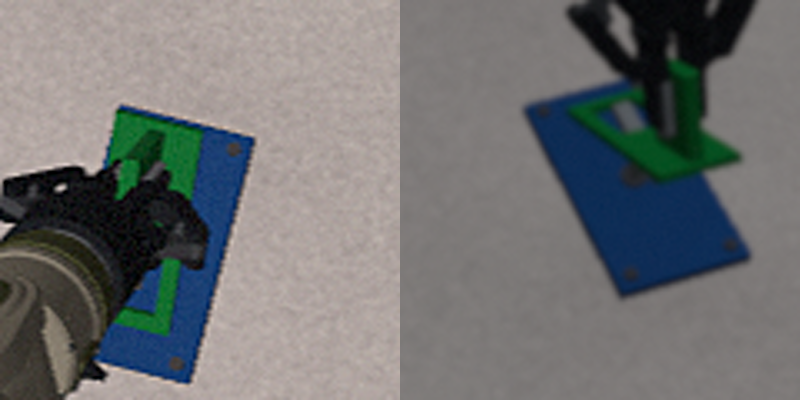

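The bar's near end now shows inside the eye in the scene crop (625,115), clear of the low border, and there is no contact force. I push on towards the stem.

jog_arm(rows=[[0.2, -0.05, 0, 0, 0, 0], [0.4, -0.09, 0, 0, 0, 0], [0.6, -0.14, 0, 0, 0, 0], [0.8, -0.18, 0, 0, 0, 0], [0.93, -0.21, 0, 0, 0, 0], [0.93, -0.21, 0, 0, 0, 0], [0.93, -0.21, 0, 0, 0, 0]])

```text
clock: 6.02
tcp_pos: [0.5292, 0.114, 0.1021]
orientation: [0.257, 0.106, 0.96, -0.029]
wrist_force: [0.0, 1.3, -0.3]
finger_gap: 0.0112
grip_force: 68.5
```

jog_arm(rows=[[0.134, -0.03, -0.215, 0.218, 0.976, 0], [0.134, -0.03, -0.215, 0.218, 0.976, 0], [0.254, -0.057, -0.468, 0.436, 1.952, 0], [0.254, -0.057, -0.468, 0.436, 1.952, 0], [0.351, -0.078, -0.732, 0.654, 2.928, 0], [0.351, -0.078, -0.732, 0.654, 2.928, 0], [0.429, -0.096, -1.03, 0.872, 3.904, 0], [0.429, -0.096, -1.03, 0.872, 3.904, 0], [0.488, -0.109, -1.44, 1.09, 4.88, 0], [0.488, -0.109, -1.44, 1.09, 4.88, 0], [0.488, -0.109, -1.44, 1.09, 4.88, 0]])

```text
clock: 6.93
tcp_pos: [0.5496, 0.1098, 0.044]
orientation: [0.002, 0.11, 0.994, -0.001]
wrist_force: [0.2, 0.1, -0.9]
finger_gap: 0.0114
grip_force: 68.4
```

```bash
python3 - <<'E'
from h import *
a=[]
for n,(u,v) in(('top',(200,180)),('scene',(320,170))):
    p,K,T=cam(n); a.append(cv2.resize(p[v-60:v+60,u-60:u+60,::-1],(400,400),interpolation=cv2.INTER_CUBIC))
cv2.imwrite('pics/d.png',np.hstack(a))
s=env.get_state();print(s['tcp_pos'],s['orientation'],s['wrist_force'])
E
```

```text
[0.54945779 0.11023844 0.04671831] [ 3.60050164e-03  1.09160749e-01  9.94017582e-01 -1.17972088e-04] [-0.03125008  0.55158785 -0.93709571]
```

View pics/d.png

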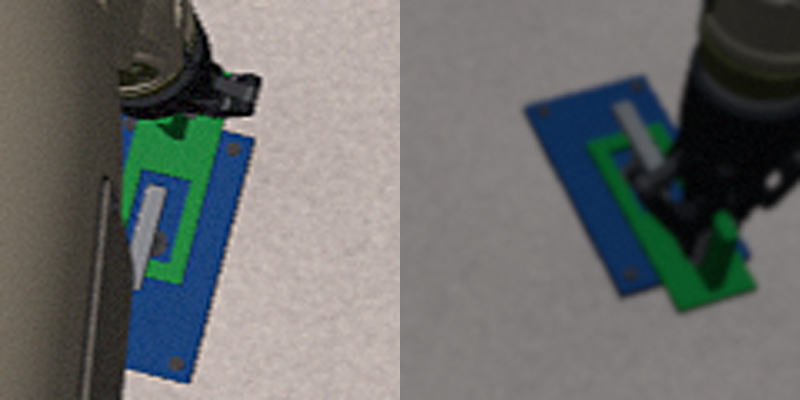

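The flag is level with the head through the eye. The bar's near end lies over the eye's near border and its far end is inside the eye (155,190 in the top crop). There is no contact force, so I centre the eye on the stem and lower the flag onto the base.

jog_arm(rows=[[0, 0, -0.2, 0, 0, 0], [-0.15, 0.03, -0.3, 0, 0, 0], [-0.3, 0.07, -0.36, 0, 0, 0], [-0.34, 0.076, -0.38, 0, 0, 0], [-0.34, 0.076, -0.4, 0, 0, 0], [-0.34, 0.076, -0.41, 0, 0, 0], [-0.34, 0.076, -0.42, 0, 0, 0], [-0.34, 0.076, -0.42, 0, 0, 0], [-0.34, 0.076, -0.42, 0, 0, 0]])

```text
clock: 7.78
tcp_pos: [0.5327, 0.1133, 0.0297]
orientation: [-0.001, 0.109, 0.994, -0.0]
wrist_force: [-9.2, 0.6, 15.6]
finger_gap: 0.011
grip_force: 71.1
```

jog_arm(rows=[[0, 0, 0.02, 0, 0, 0], [0, 0, 0.02, 0, 0, 0], [0, 0, 0.02, 0, 0, 0]])

```text
clock: 8.03
tcp_pos: [0.5348, 0.1131, 0.0297]
orientation: [0.001, 0.109, 0.994, 0.0]
wrist_force: [-3.8, 1.0, 8.2]
finger_gap: 0.0114
grip_force: 69.8
```

jog_arm(rows=[[0, 0, 0, 0, 0, 0], [0, 0, 0, 0, 0, 0], [0, 0, 0, 0, 0, 0], [0, 0, 0, 0, 0, 0], [0, 0, 0, 0, 0, 0], [0, 0, 0, 0, 0, 0], [0, 0, 0, 0, 0, 0], [0, 0, 0, 0, 0, 0]], jaw=-0.2)

```text
clock: 8.7
tcp_pos: [0.5349, 0.1129, 0.0287]
orientation: [0.0, 0.109, 0.994, -0.0]
wrist_force: [-0.8, -0.2, -0.3]
finger_gap: 0.0515
grip_force: 0.0
```

jog_arm(rows=[[0, 0, 0.5, 0, 0, 0], [0, 0, 1.3, 0, 0, 0], [0, 0, 2.2, 0, 0, 0], [0, 0, 3.2, 0, 0, 0], [0, 0, 4.2, 0, 0, 0], [-1, 1, 4.2, 0, 0, 0], [-2, 2, 4.2, 0, 0, 0], [-3, 3, 4.2, 0, 0, 0], [-4, 4, 4.2, 0, 0, 0], [-5, 5, 4.2, 0, 0, 0], [-6, 6, 4.2, 0, 0, 0], [-6, 6, 4.2, 0, 0, 0]])

```text
clock: 9.7
tcp_pos: [0.327, 0.3202, 0.197]
orientation: [0.0, 0.11, 0.994, 0.0]
wrist_force: [0.2, 1.2, 0.3]
finger_gap: 0.0513
grip_force: 0.0
```

```bash
python3 m.py; python3 - <<'E'
from h import *
a=[]
for n,(u,v) in(('top',(200,180)),('scene',(320,170))):
    p,K,T=cam(n); a.append(cv2.resize(p[v-60:v+60,u-60:u+60,::-1],(400,400),interpolation=cv2.INTER_CUBIC))
cv2.imwrite('pics/e.png',np.hstack(a))
E
```

```text
top green outer [492.2 123.  157.7  58.  -12.5] hole [457.  131.4  79.6  41.4 -12.5]
top blue outer [453.1 129.7 178.5  98.2 -12.6] hole [367.6 104.5  11.2  11.   47. ]
scene green outer [486.2 129.1 152.8  60.5 -12.8] hole None
scene blue outer [457.6 128.1 177.3  96.7 -12.5] hole [540.9  57.3   9.9   8.  -74.4]
```

View pics/e.png

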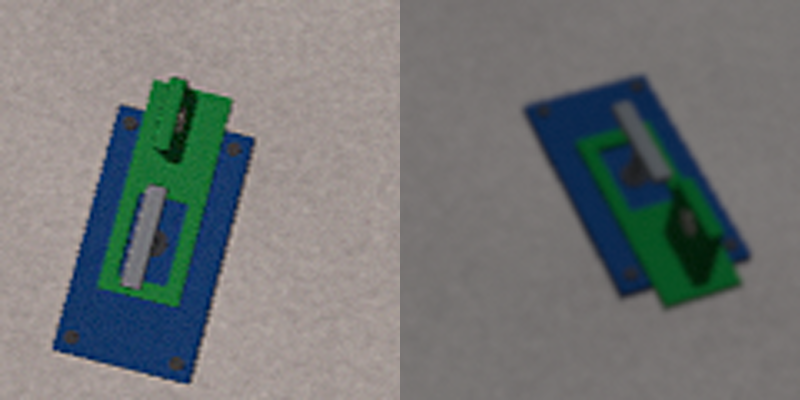

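The flag lies level and free on the base. The bar (145,240 in the top crop) spans the whole eye and overlaps both of its ends. I hand in.

```bash
python3 -c "
from workcell import env
print(env.hand_in())"
```

```text
the job is handed in; nothing more can be done
None
```

The green flag lies level on the blue dock, hooked with both ends of its eye under the stud's T-head, the gripper is clear, the orange flag was not touched, and the job is handed in (about 10 s of robot time; no verdict was returned).

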